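# Hold a bayonet lamp in the test socket

### The arm

A 6-joint arm with a two-finger parallel gripper is mounted at the origin on the work surface; the furniture and walls round the work are solid. World frame = base frame: x ahead of the robot, y to its left, z up, the work surface at z = 0. Lengths are in m, angles in rad, forces in N, time in s.
With the tool pointing down it reaches from about 0.35 to 0.85 m from the base axis. Payload 8.1 kg.
Tool frame: the origin (TCP) lies between the finger pads, 19 mm behind the fingertips; this is the grasp point; z points along the fingers, y is the line along which they close (so a half turn about z gives the same grasp; the last joint's range is limited). The gripper opens to 93 mm and grips with 3 to 60 N. Pads are 15 mm wide; open, the fingers measure 128 mm over their backs; the gripper's body (75 mm by 188 mm) begins 65 mm behind the grasp point.
Start: joints at [-1.37, 0.13, 1.488, -0, 1.523, -0.085], TCP at [0.169, -0.576, 0.237] pointing down, gripper open.
Joint ranges: [-2.96, 2.96], [-0.89, 2.26], [0.02, 2.5], [-1.34, 4.48], [0, 2.73], [-2.66, 2.66]. Speed limits (rad/s): [2.39, 2.39, 2.79, 3.14, 3.14, 3.14].

### API

Orientations are given as a rotation vector (axis times angle).
In Python, from plant import robot gives the robot as it stands.
- The arm moves only by the tool play_rows, never from a script. Its argument "deltas" is one flat list of numbers, 5 for each row, row after row: the shift along the tool's x, y, z in mm, then the turn about the tool's z in degrees, then the finger opening in mm, from 0 to 93. A call has 1 to 10 rows; each row shifts and turns the commanded pose from where the row before left it, along the tool's axes as they then stand; what a row does not reach is not made up. A row lasts 1/12 s, in which the tool goes at most 41.7 mm and 7.16 degrees, less where a joint would pass 70% of its speed; a pose out of reach is approached as far as the arm can. A call with a gripper value outside its range is refused whole. The fingers move at their own pace and stop on an object; "newtons" is the grip in N (left out, the last holds). Time passes only in rows, so rows that do not move let the fingers close. It gives the time, the measured TCP pose, the force, the opening and the grip force at its end, in the units of the state.
- robot.read_state(): the state, without advancing time (a new reading comes with each control period).
- robot.read_camera(name): name is "side" or "top"; returns a dict with "pixels" (480x640x3 uint8, blue, green, red), "mtx" (3x3 intrinsics, pixels), "eye" and "rotation" of the camera in the world. Camera axes: x right, y up, looking along -z (the intrinsics and any distortion apply to the point x, -y, -z); pixel columns grow to the right and rows downward; lengths in m; the calibration is good to about 2 mm. A picture is of the moment at which its call begins. There is no depth.
- robot.close_job(): hands the job in; it is judged then, once.
The state is a dict: "t": time; "q": joint angles; "dq": joint speeds; "joint_torque": joint torques, N m; "tool_pos": TCP position; "orientation": TCP orientation; "force": force on the tool from outside, world axes, zero at the start; "wrist_torque": the same for the moment, N m; "opening": finger opening in m; "gripper_force": force on a finger pad.
Only numpy, scipy, OpenCV 4.12 (cv2) and the standard library are available. Lean on these libraries where they do the work, as an engineer would, in place of code of your own. Each camera call takes 0.05 s, during which the arm holds its last target. There are 200 camera calls.

### The job

Take the green lamp out of the wooden rack and fit it into the bayonet socket of the blue lamp test box: cross bar through the slot, press it fully down against the spring until its black collar meets the box, and twist it a quarter turn clockwise (seen from above) as far as it goes. The socket springs back if let go, so finish still gripping the lamp, holding it fully down and fully turned. Leave the other lamps, the beaker and the small lamp holder where they stand.

Things in the scene. Friction and masses are not known exactly. Their poses are not given: they have to be found in the camera images.
- lamp_green: Lamp to fit, 80 mm tall, about 70 g, upright in the rack. Origin: middle of its underside, z up. Steel cross bar 36 mm along x, 8 along y (z 0 to 10 mm); round shank, diameter 20 mm (to z 24); round black collar, diameter 34 mm (z 24 to 30); white grip block 28 mm along x, 36 along y (z 30 to 66); green domed lens, diameter 26 mm (to z 80). A half turn about z makes no difference.
- lamp_grip (a point): Where to pinch the green lamp: on its axis, 54 mm above its underside, in the white grip block. The fingers close along the lamp's x (the cross bar's direction) on the block's two wide faces, 28 mm apart. With the TCP here the fingertips stay 5 mm above the collar. Axes as the lamp's.
- lamp_red: Red-lensed lamp in the rack, to be left there, of the same shape as lamp_green. Origin at the middle of its underside, z up.
- lamp_yellow: Yellow-lensed lamp in the rack, to be left there, of the same shape as lamp_green. Origin at the middle of its underside, z up.
- lamp_rack: Wooden rack, fixed, 70 mm (x) by 232 mm (y), top 36 mm high; origin: middle of its underside. Slotted holes 42 mm along x by 26 mm along y at y = -72, 0 and +72 mm; the three lamps, in any order, hang in them by their collars, x axes nearly along the rack's x, undersides 12 mm above the worktop. Lifting a lamp by 24 mm clears the rack.
- test_box: Blue lamp test box with a black top, fixed, 96 by 96 mm, 44 mm high; origin: middle of its underside; red and black 4 mm sockets on its front (-x). Two white lines on the top point along the mouth's slot (the box's x); two yellow lines point across it, where the cross bar lies after the quarter turn.
- mouth (a point): Middle of the socket mouth in the box's top face, 44 mm above the worktop, axes as the box. Slot for the cross bar 41 mm along x by 11.6 along y, widened in the middle to 20.4 by 24 mm for the shank; plate 8 mm thick. The lamp meets the spring plunger with its underside 14 mm below the mouth, can turn from 18 mm down, and is fully down at 24 mm (collar on the plate).
- socket_push (a joint): Plunger pushed down by the lamp, m: 0 at rest, about 0.010 when the lamp's collar meets the top plate (limit 0.012). Spring: 2.7 N at the start, about 7 N at 0.010. Once turned, the cross bar is caught under the plate and the lamp cannot rise above 0.004.
- socket_turn (a joint): Turn of the plunger head, rad, clockwise seen from above: 0 at rest, stop at 1.5. A channel in the head takes the lamp's cross bar with some 0.1 rad of play, so the lamp itself turns up to about 1.6. A spring turns it back (0.04 N m at the start, 0.15 N m at the stop).
- beaker: Small glass beaker, 47 by 54 mm, 59 mm high, standing on the worktop; leave it. Origin at the middle of its underside.
- lamp_holder: Small old lamp holder with a bulb on a dark base, 38 by 60 mm, 40 mm high, on the worktop; leave it. Origin at the middle of its underside.
Things that resemble listed ones, but are neither listed nor needed, are in the scene too. Leave any orange look-alike of the test_box alone.

How it is judged:
By the outcome, as a careful person would: the job done as asked, in the order asked, and still so for the second after the job is handed in, while the arm keeps its last pose, push and grip.
It also fails if it takes over 46 s, if anything falls off the work surface, if the arm or the gripper's body presses on something with over 40 N, if the wrist force passes 120 N, or if a joint passes its speed limit or range.

## Working session

There is one attempt and no reset: what is moved stays moved. The work goes in short steps, Python scripts to look and compute and a tool call to move; the robot and the scene stay as the last step left them, time stands still between calls to the robot, and variables do not carry over. Pictures are saved under pics/ and viewed, at most 10 in all, crops included, and the job is handed in when it is done.

Besides the shell and the picture viewer there is one more tool, called after ">>>" in YAML: its name, and indented under it one key for each argument. play_rows: Moves the arm, as the interface text tells. Its arguments: {"type":"object","properties":{"deltas":{"type":"array"},"newtons":{"type":"number"}},"required":["deltas"]}

```bash
mkdir -p pics; ls; python3 - <<'E'
from plant import robot
import cv2,numpy as np,pickle
for n in("top","side"):
    c=robot.read_camera(n);cv2.imwrite(f"pics/{n}0.png",c["pixels"]);pickle.dump(c,open(f"{n}0.pkl","wb"))
    print(n,c["mtx"].tolist(),c["eye"],c["rotation"],[k for k in c])
s=robot.read_state();print(s)
E
```

```text
pics
top [[561.157020093013, 0.0, 316.6759948886014], [0.0, 561.157020093013, 237.01441405066907], [0.0, 0.0, 1.0]] [ 0.33752163 -0.0340879   1.18841488] [ 0.07089521 -0.02231316 -1.56822603] ['pixels', 'mtx', 'eye', 'rotation']
side [[446.96544371159774, 0.0, 317.4034449944935], [0.0, 446.96544371159774, 247.30274465019568], [0.0, 0.0, 1.0]] [0.30947703 0.66422072 0.57224862] [ 0.10553084 -1.34486896 -2.68158663] ['pixels', 'mtx', 'eye', 'rotation']
{'t': 0.1, 'q': array([-1.37042067e+00,  1.31067206e-01,  1.48919132e+00, -2.12618192e-05,
        1.52298673e+00, -8.53805455e-02]), 'dq': array([-0.00034936, -0.00088665, -0.00105206, -0.00125997, -0.00271992,
        0.00165723]), 'joint_torque': array([ 1.76921283e-03, -5.61334383e+01, -4.93097770e+01,  7.70261488e-02,
        2.90304946e-02, -6.56912357e-05]), 'tool_pos': array([ 0.16905786, -0.57518284,  0.23649183]), 'orientation': array([-3.10794861e+00, -4.47105998e-01,  1.82383186e-04]), 'force': array([0.00175965, 0.06416556, 0.51489206]), 'wrist_torque': array([-0.04054628, -0.04360857, -0.00914425]), 'gripper_force': 0.0, 'opening': 0.0927553674070461}
```

View pics/top0.png

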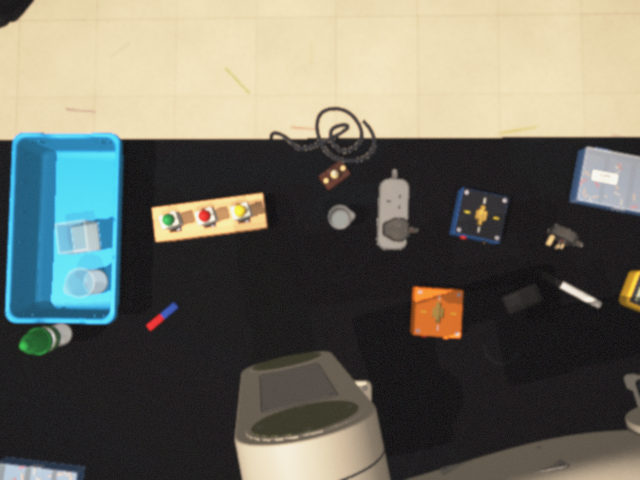

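View pics/side0.png

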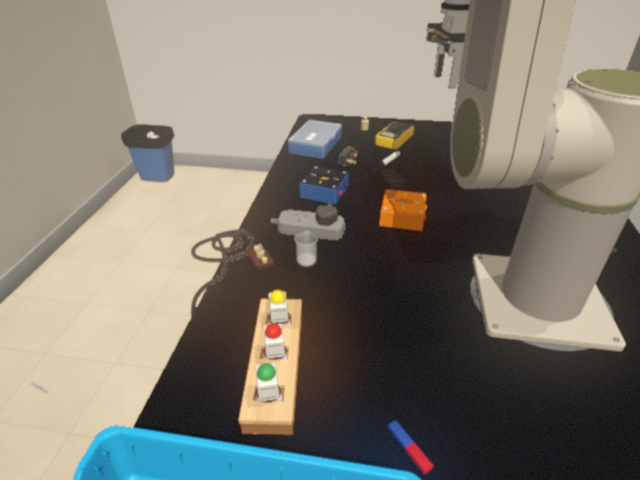

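The green-lensed lamp is at top (169,219), in the left hole of the rack; red is at (205,216) and yellow at (240,211). There are two box candidates: blue with a black top at (480,215) and an orange look-alike at (437,313). The blue one fits the description. I'll confirm both in one enlarged crop.

```bash
cat > h.py <<'E'
import numpy as np,cv2
from scipy.spatial.transform import Rotation as R
def ray(c,uv):
    K=c["mtx"];u=np.atleast_2d(uv).astype(float)
    d=np.c_[(u[:,0]-K[0,2])/K[0,0],-(u[:,1]-K[1,2])/K[1,1],-np.ones(len(u))]
    return R.from_rotvec(c["rotation"]).apply(d)
def at_z(c,uv,z):
    d=ray(c,uv);return c["eye"]+d*((z-c["eye"][2])/d[:,2])[:,None]
def proj(c,P):
    p=R.from_rotvec(c["rotation"]).inv().apply(np.atleast_2d(P)-c["eye"]);K=c["mtx"]
    return np.c_[K[0,2]+K[0,0]*p[:,0]/-p[:,2],K[1,2]-K[1,1]*p[:,1]/-p[:,2]]
def tri(c1,uv1,c2,uv2):
    A=[];b=[]
    for c,u in((c1,uv1),(c2,uv2)):
        d=ray(c,u)[0];d/=np.linalg.norm(d);M=np.eye(3)-np.outer(d,d);A.append(M);b.append(M@c["eye"])
    return np.linalg.lstsq(np.vstack(A),np.hstack(b),rcond=None)[0]
E
python3 - <<'E'
import pickle,cv2,numpy as np
from h import *
t=pickle.load(open("top0.pkl","rb"));s=pickle.load(open("side0.pkl","rb"))
a=cv2.resize(t["pixels"][180:255,140:280],None,fx=5.7,fy=4,interpolation=3)[:300] 
b=t["pixels"]
A=cv2.resize(b[185:250,145:275],None,fx=6,fy=6,interpolation=cv2.INTER_CUBIC)[:, :780]
B=cv2.resize(b[180:250,445:515],None,fx=6,fy=6,interpolation=cv2.INTER_CUBIC)
S=cv2.resize(s["pixels"][355:405,245:295],None,fx=4,fy=4,interpolation=2)
S2=cv2.resize(s["pixels"][160:205,295:355],None,fx=4,fy=4,interpolation=2)
im=np.zeros((600,800,3),np.uint8)
A=cv2.resize(b[190:245,145:275],None,fx=4,fy=4,interpolation=2);im[:220,:520]=A
B=cv2.resize(b[183:247,447:513],None,fx=5.9,fy=5.9,interpolation=2);im[222:222+B.shape[0],:B.shape[1]]=B
im[222:422,400:600]=S;im[425:425+S2.shape[0],400:400+S2.shape[1]]=S2
cv2.imwrite("pics/crop1.png",im)
def blob(img,lo,hi,box):
    x0,y0,x1,y1=box;h=cv2.cvtColor(img,cv2.COLOR_BGR2HSV)[y0:y1,x0:x1]
    m=cv2.inRange(h,lo,hi);n,l,st,ce=cv2.connectedComponentsWithStats(m);k=1+np.argmax(st[1:,4]);return ce[k]+[x0,y0],st[k]
for nm,lo,hi in(("g",(50,100,40),(85,255,255)),("r",(0,140,60),(6,255,255)),("y",(22,140,100),(35,255,255))):
    u,st=blob(t["pixels"],lo,hi,(150,190,265,240));v,sv=blob(s["pixels"],lo,hi,(240,280,310,410))
    print(nm,u,st[4],v,sv[4],tri(t,u,s,v),at_z(t,u,.084)) 
# rack mask
h=cv2.cvtColor(t["pixels"],cv2.COLOR_BGR2HSV)
m=np.zeros((480,640),np.uint8);m[188:248,148:272]=cv2.inRange(t["pixels"][188:248,148:272],(50,70,90),(255,255,255))
r=cv2.minAreaRect(cv2.findNonZero(m));p=at_z(t,cv2.boxPoints(r),.036);print("rack",p,p.mean(0))
m=np.zeros((480,640),np.uint8);m[180:250,445:515]=cv2.inRange(h[180:250,445:515],(100,100,50),(130,255,255))
r=cv2.minAreaRect(cv2.findNonZero(m));p=at_z(t,cv2.boxPoints(r),.04);print("box",p,p.mean(0),r)
E
```

```text
Traceback (most recent call last):
ValueError: could not broadcast input array from shape (180,240,3) into shape (175,240,3)
```

```bash

cat > m.py <<'E'
import pickle,cv2,numpy as np
from h import *
t=pickle.load(open("top0.pkl","rb"));s=pickle.load(open("side0.pkl","rb"))
b=t["pixels"]
im=np.zeros((600,800,3),np.uint8)
def put(src,x0,y0,x1,y1,f,X,Y):
    a=cv2.resize(src[y0:y1,x0:x1],None,fx=f,fy=f,interpolation=2);im[Y:Y+a.shape[0],X:X+a.shape[1]]=a
put(b,145,190,275,245,4,0,0);put(b,449,185,511,245,6,0,222);put(s["pixels"],245,355,295,405,4,400,222);put(s["pixels"],295,162,355,204,4,400,425)
cv2.imwrite("pics/crop1.png",im)
def blob(img,lo,hi,box):
    x0,y0,x1,y1=box;h=cv2.cvtColor(img,cv2.COLOR_BGR2HSV)[y0:y1,x0:x1]
    m=cv2.inRange(h,lo,hi);n,l,st,ce=cv2.connectedComponentsWithStats(m);k=1+np.argmax(st[1:,4]);return ce[k]+[x0,y0],st[k]
for nm,lo,hi in(("g",(50,100,40),(85,255,255)),("r",(0,140,60),(6,255,255)),("y",(22,140,100),(35,255,255))):
    u,st=blob(b,lo,hi,(150,190,265,240));v,sv=blob(s["pixels"],lo,hi,(240,280,310,410))
    print(nm,u,st[4],v,sv[4],tri(t,u,s,v),at_z(t,u,.084)) 
h=cv2.cvtColor(b,cv2.COLOR_BGR2HSV)
m=np.zeros((480,640),np.uint8);m[188:248,148:272]=cv2.inRange(b[188:248,148:272],(50,70,90),(255,255,255))
r=cv2.minAreaRect(cv2.findNonZero(m));p=at_z(t,cv2.boxPoints(r),.036);print("rack",p,p.mean(0),r)
m=np.zeros((480,640),np.uint8);m[180:250,445:515]=cv2.inRange(h[180:250,445:515],(100,100,50),(130,255,255))
r=cv2.minAreaRect(cv2.findNonZero(m));p=at_z(t,cv2.boxPoints(r),.04);print("box",p,p.mean(0),r)
m=np.zeros((480,640),np.uint8);m[185:245,450:510]=cv2.inRange(h[185:245,450:510],(18,90,90),(35,255,255))
n,l,st,ce=cv2.connectedComponentsWithStats(m);print(st[1:],ce[1:])
E
python3 m.py
```

```text
g [167.5443038  219.26582278] 79 [265.73684211 371.73684211] 209 [0.43802907 0.29879343 0.07961175] [[0.43826784 0.29760395 0.084     ]]
r [203.88764045 215.19101124] 89 [272.9132948  330.59537572] 173 [0.44595077 0.22559084 0.08002316] [[0.44640659 0.22481663 0.084     ]]
y [239.77419355 210.09677419] 93 [277.25748503 296.17365269] 167 [0.45604367 0.15353012 0.081167  ] [[0.45655433 0.1531937  0.084     ]]
rack [[0.46970091 0.35044362 0.036     ]
 [0.50107605 0.11343922 0.036     ]
 [0.42328737 0.10243732 0.036     ]
 [0.39168167 0.33837714 0.036     ]] [0.4464365  0.22617432 0.036     ] ((208.729248046875, 217.4694366455078), (37.73273849487305, 114.45377349853516), 82.40535736083984)
box [[ 0.41101141 -0.26536495  0.04      ]
 [ 0.51269926 -0.28807122  0.04      ]
 [ 0.49015145 -0.39061527  0.04      ]
 [ 0.38896549 -0.36752418  0.04      ]] [ 0.45070691 -0.3278939   0.04      ] ((478.3804626464844, 215.22439575195312), (51.96321487426758, 50.70604705810547), 12.094758033752441)
[[475 205  13  21 185]
 [463 210   8   4  27]
 [493 216   7   5  27]] [[480.94594595 214.64324324]
 [466.85185185 211.48148148]
 [495.81481481 217.81481481]]
```

View pics/crop1.png

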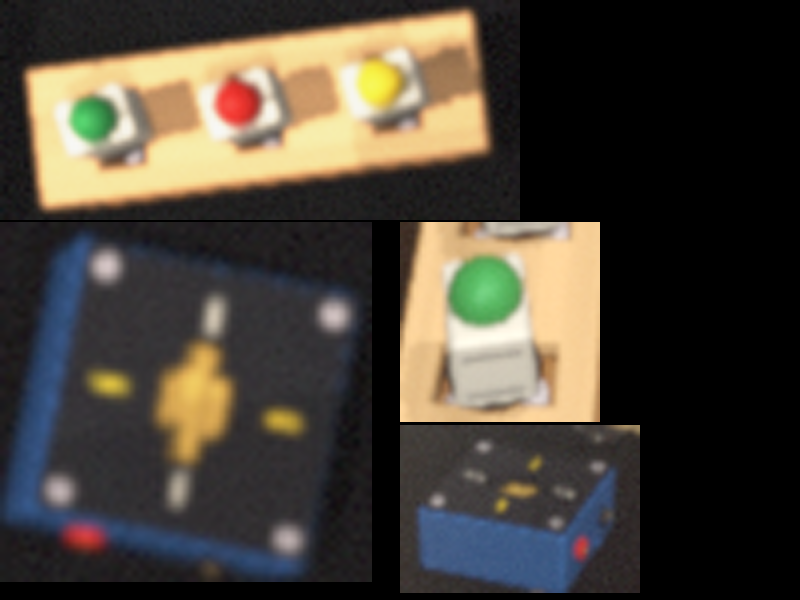

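The crop shows the green-lensed lamp at (168,219) in the rack's end hole, and the blue box with a black top, white and yellow lines and its mouth at about (481.3,214.7). Both are confirmed. Next I compute the mouth position, the yaws and the tool shifts.

```bash
cat > n.py <<'E'
import pickle
from h import *
t=pickle.load(open("top0.pkl","rb"));s=pickle.load(open("side0.pkl","rb"))
h=cv2.cvtColor(t["pixels"],cv2.COLOR_BGR2HSV);b=t["pixels"]
Y=at_z(t,[[466.85,211.48],[495.81,217.81]],.044);print("yel",Y.mean(0),np.degrees(np.arctan2(*(Y[0]-Y[1])[[1,0]]))-90)
# white lines+screws: bright low-sat blobs
m=np.zeros((480,640),np.uint8);m[186:244,458:508]=cv2.inRange(b[186:244,458:508],(95,95,95),(255,255,255))
n,l,st,ce=cv2.connectedComponentsWithStats(m)
P=at_z(t,ce[1:],.044)
for i in range(1,n):
    if st[i,4]>3: print(st[i,4],ce[i].round(1),P[i-1].round(4))
# block tops
for x0,x1 in((156,184),(192,220),(227,256)):
    m=np.zeros((480,640),np.uint8);m[198:232,x0:x1]=cv2.inRange(h[198:232,x0:x1],(0,0,150),(179,60,255))
    c=max(cv2.findContours(m,0,1)[0],key=cv2.contourArea);r=cv2.minAreaRect(c);p=at_z(t,cv2.boxPoints(r),.078)
    e=p[1]-p[0];print("blk",r,p.mean(0),np.degrees(np.arctan2(e[1],e[0])))
E
python3 n.py
```

```text
yel [ 0.45136094 -0.33286665  0.044     ] -12.53335642192802
24 [466.3 192. ] [ 0.4977 -0.3032  0.044 ]
24 [484.4 200. ] [ 0.4812 -0.3395  0.044 ]
23 [504.2 200. ] [ 0.4812 -0.3793  0.044 ]
6 [480.5 211.5] [ 0.4578 -0.3313  0.044 ]
14 [458.9 229.1] [ 0.4218 -0.2874  0.044 ]
14 [478.1 229.1] [ 0.4218 -0.3259  0.044 ]
21 [496.5 237.6] [ 0.4047 -0.3627  0.044 ]
blk ((168.57568359375, 220.2459259033203), (15.660074234008789, 19.189104080200195), 72.89727020263672) [0.43685758 0.29729323 0.078     ] -72.89324145084609
blk ((204.7110137939453, 216.03671264648438), (15.421004295349121, 19.34809112548828), 73.3007583618164) [0.44531179 0.22454838 0.078     ] -73.29113109491809
blk ((246.26588439941406, 209.22833251953125), (14.97763442993164, 6.842573642730713), 81.25383758544922) [0.45894953 0.14120869 0.078     ] -81.28324028675162
```

>>> play_rows:
  deltas: [0,0,0,-7,93,0,0,0,-7,93,0,0,0,-7,93,0,0,0,-7,93,0,0,0,-7,93,0,0,0,-7,93,0,0,0,-7,93,0,0,0,-7,93,0,0,0,-7,93,0,0,0,-7,93]

```text
t: 0.93
tool_pos: [0.1691, -0.5753, 0.2368]
orientation: [-2.283, -2.156, -0.001]
force: [0.7, -0.6, 0.2]
opening: 0.093
gripper_force: 0.0
```

Mouth at about (0.4514, -0.333), box yaw about -12.3°. The green lamp is at about (0.438, 0.298), yaw about 13°.

>>> play_rows:
  deltas: [0,0,0,-6,93,0,0,0,-6,93,0,0,0,-5,93,21.4,25.7,0,0,93,21.4,25.7,0,0,93,21.4,25.7,0,0,93,21.4,25.7,0,0,93,21.4,25.7,0,0,93,21.4,25.7,0,0,93,21.4,25.7,0,0,93]

```text
t: 1.77
tool_pos: [0.31, -0.3867, 0.237]
orientation: [-1.948, -2.464, -0.0]
force: [1.0, -0.3, -0.0]
opening: 0.093
gripper_force: 0.0
```

>>> play_rows:
  deltas: [21.4,25.7,0,0,93,21.4,25.7,0,0,93,21.4,25.7,0,0,93,21.4,25.7,0,0,93,21.4,25.7,0,0,93,21.4,25.7,0,0,93,21.4,25.7,0,0,93,32.5,6.9,0,0,93,32.5,6.9,0,0,93,32.5,6.9,0,0,93]

```text
t: 2.6
tool_pos: [0.4471, -0.0997, 0.2368]
orientation: [-1.947, -2.464, 0.001]
force: [0.5, 0.7, 0.6]
opening: 0.0933
gripper_force: 0.0
```

>>> play_rows:
  deltas: [32.5,6.9,0,0,93,32.5,6.9,0,0,93,32.5,6.9,0,0,93,32.5,6.9,0,0,93,32.5,6.9,0,0,93,32.5,6.9,0,0,93,32.5,6.9,0,0,93,32.5,6.9,0,0,93,32.5,6.9,0,0,93,32.5,6.9,0,0,93]

```text
t: 3.43
tool_pos: [0.4388, 0.2325, 0.2371]
orientation: [-1.947, -2.465, 0.001]
force: [-0.3, -0.9, -0.5]
opening: 0.0927
gripper_force: 0.0
```

>>> play_rows:
  deltas: [32.5,6.9,0,0,93,32.5,6.9,0,0,93,0,0,0,0,93,0,0,0,0,93]

```text
t: 3.77
tool_pos: [0.437, 0.2985, 0.2366]
orientation: [-1.943, -2.468, 0.002]
force: [0.1, -0.8, -0.5]
opening: 0.0927
gripper_force: 0.0
```

```bash
cat > look.py <<'E'
import sys,pickle
from h import *
from plant import robot
st=robot.read_state();Rm=R.from_rotvec(st["orientation"]).as_matrix()
print(st["t"],st["tool_pos"],"tooly yaw",np.degrees(np.arctan2(Rm[1,1],Rm[0,1])),"z",Rm[:,2],"q",st["q"].round(2),"F",st["force"],st["wrist_torque"],st["opening"],st["gripper_force"])
for n in sys.argv[2:]:
    c=robot.read_camera(n);pickle.dump((c,st),open(f"{n}{sys.argv[1]}.pkl","wb"));cv2.imwrite(f"pics/{n}{sys.argv[1]}.png",c["pixels"])
E
python3 look.py 1 side
```

```text
3.7667 [0.43704431 0.29845681 0.2366373 ] tooly yaw 13.551874497414774 z [-1.39759972e-03 -8.59513569e-04 -9.99998654e-01] q [ 0.5  -0.06  1.68 -0.    1.52  0.27] F [ 0.09376809 -0.78347478 -0.51112194] [-0.0329663  -0.0422573  -0.07919002] 0.09274554481612968 0.0
```

View pics/side1.png

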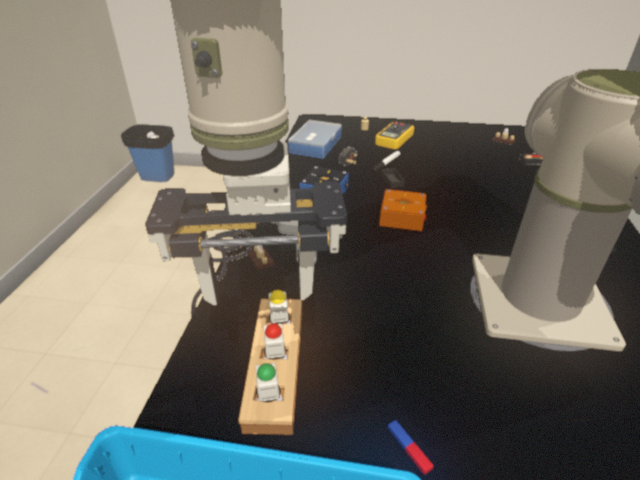

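The open gripper is straddling above the green lamp (fingertips at (208,300) and (306,295), green lens at (266,372)). I descend and close.

>>> play_rows:
  deltas: [0,0,28,0,93,0,0,28,0,93,0,0,28,0,93,0,0,28,0,93,0,0,28,0,70,0,0,20,0,60,0,0,10,0,50,0,0,0,0,40,0,0,0,0,34,0,0,0,0,34]
  newtons: 30

```text
t: 4.65
tool_pos: [0.4392, 0.2974, 0.0693]
orientation: [1.948, 2.464, 0.004]
force: [0.2, -0.4, 0.2]
opening: 0.0576
gripper_force: 0.0
```

>>> play_rows:
  deltas: [0,0,0,0,26,0,0,0,0,24,0,0,0,0,20,0,0,0,0,15,0,0,0,0,10,0,0,0,0,10]

```text
t: 5.15
tool_pos: [0.4381, 0.2975, 0.068]
orientation: [1.947, 2.465, 0.001]
force: [-1.3, -0.1, 4.2]
opening: 0.0286
gripper_force: 28.8
```

```bash
python3 look.py 2 side
```

```text
5.15 [0.43814499 0.29749109 0.06801329] tooly yaw 13.380081233802587 z [ 7.17925530e-04  3.74215176e-04 -9.99999672e-01] q [ 0.5   0.09  1.85 -0.    1.2   0.27] F [-1.3422492  -0.13884319  4.24649525] [-0.04775673  0.01178761 -0.03561739] 0.028598537868368187 28.846383104100823
```

Gripped (28.6 mm, 29 N). Now lifting.

>>> play_rows:
  deltas: [0,0,0,0,10,0,0,-10,0,10,0,0,-15,0,10,0,0,-20,0,10,0,0,-25,0,10,0,0,-30,0,10,0,0,-30,0,10,0,0,0,0,10,0,0,0,0,10]

```text
t: 5.95
tool_pos: [0.439, 0.2979, 0.2001]
orientation: [1.946, 2.464, 0.007]
force: [-0.0, 0.3, -1.3]
opening: 0.0286
gripper_force: 28.9
```

```bash
python3 look.py 3 side; python3 -c "
import cv2,numpy as np
a=cv2.imread('pics/side3.png');cv2.imwrite('pics/side3c.png',cv2.resize(a[200:420,170:350],None,fx=2.7,fy=2.7,interpolation=2))"
```

```text
5.95 [0.43903659 0.29794432 0.20011851] tooly yaw 13.378440630528551 z [ 0.00399295  0.00215564 -0.9999897 ] q [ 0.5  -0.04  1.73 -0.    1.44  0.27] F [-0.01607706  0.30677127 -1.30999742] [-0.04136637 -0.09124718  0.04089848] 0.028599776586221884 28.880227559711784
```

View pics/side3c.png

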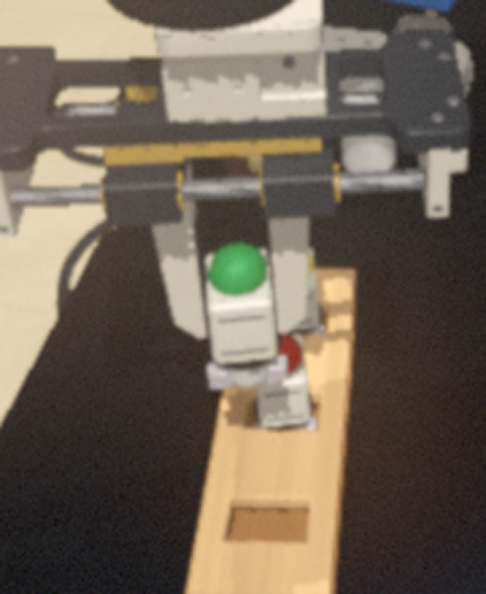

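The lamp is clear of the rack, with the green lens between the fingers at crop (237,268) and the empty hole at (268,525). Next I turn it to the box's yaw and carry it over.

>>> play_rows:
  deltas: [0,0,0,6.4,10,0,0,0,6.4,10,0,0,0,6.4,10,0,0,0,6.4,10,-14,3.3,0,0,10,-27.9,6.6,0,0,10,-27.9,6.6,0,0,10,-27.9,6.6,0,0,10,-27.9,6.6,0,0,10,-27.9,6.6,0,0,10]

```text
t: 6.83
tool_pos: [0.4394, 0.1375, 0.1957]
orientation: [-2.441, -1.976, 0.004]
force: [0.1, 0.2, 0.3]
opening: 0.0286
gripper_force: 28.9
```

>>> play_rows:
  deltas: [-27.9,6.6,0,0,10,-27.9,6.6,0,0,10,-27.9,6.6,0,0,10,-27.9,6.6,0,0,10,-27.9,6.6,0,0,10,-27.9,6.6,0,0,10,-27.9,6.6,0,0,10,-27.9,6.6,0,0,10,-27.9,6.6,0,0,10,-27.9,6.6,0,0,10]

```text
t: 7.67
tool_pos: [0.4446, -0.1486, 0.1959]
orientation: [-2.44, -1.975, 0.002]
force: [1.0, 0.2, -0.7]
opening: 0.0284
gripper_force: 28.9
```

>>> play_rows:
  deltas: [-27.9,6.6,0,0,10,-27.9,6.6,0,0,10,-27.9,6.6,0,0,10,-27.9,6.6,0,0,10,-27.9,6.6,0,0,10,-27.9,6.6,0,0,10,-14,3.3,0,0,10,0,0,30,0,10,0,0,30,0,10,0,0,0,0,10]

```text
t: 8.5
tool_pos: [0.4455, -0.3305, 0.1298]
orientation: [-2.435, -1.967, 0.003]
force: [-1.0, 1.2, -2.3]
opening: 0.0284
gripper_force: 28.9
```

```bash
python3 look.py 4 side top; python3 - <<'E'
import cv2,numpy as np
a=cv2.imread('pics/side4.png');b=cv2.imread('pics/top4.png')
im=np.zeros((600,800,3),np.uint8)
im[:,:400]=cv2.resize(a[90:210,285:365],(400,600),interpolation=2)
im[:400,400:]=cv2.resize(b[170:260,435:525],(400,400),interpolation=2)
cv2.imwrite('pics/c4.png',im)
E
```

```text
8.5 [ 0.44552243 -0.33054676  0.12981458] tooly yaw -12.141348699659485 z [-0.00901536  0.00808079 -0.99992671] q [-0.73  0.1   1.72  0.    1.33 -0.52] F [-0.95146095  1.22373469 -2.3296029 ] [ 0.0101827  -0.04194236 -0.02970495] 0.028448829761251956 28.880497401114553
```

View pics/c4.png

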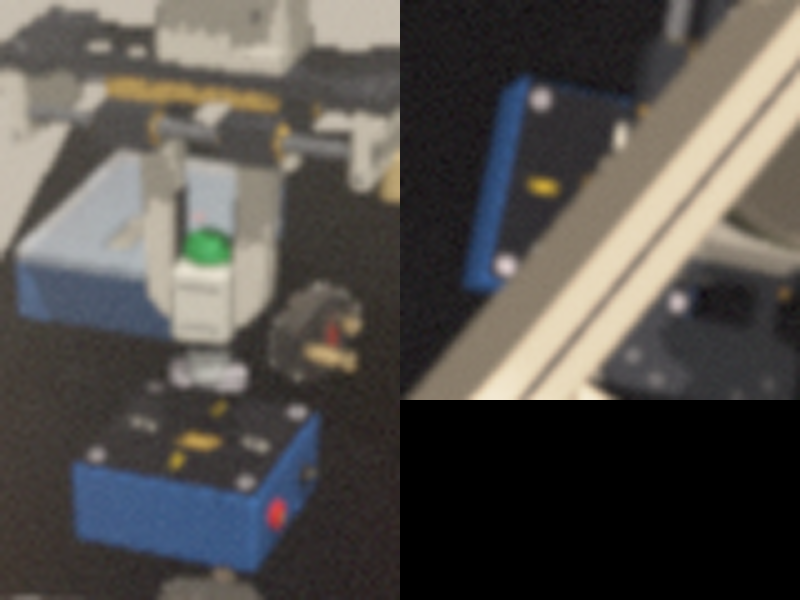

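The lamp hangs just above the mouth (lens at crop (208,245), bar at (208,375), mouth at (200,440)). I let it settle, then measure the lamp against the mouth.

>>> play_rows:
  deltas: [0,0,0,0,10,0,0,0,0,10,0,0,0,0,10,0,0,0,0,10]

```text
t: 8.93
tool_pos: [0.4505, -0.3339, 0.1391]
orientation: [2.443, 1.971, 0.001]
force: [0.3, 0.4, -0.4]
opening: 0.0284
gripper_force: 28.9
```

```bash
python3 look.py 5 side; cat > o.py <<'E'
import pickle
from h import *
def lens(img):
    h=cv2.cvtColor(img,cv2.COLOR_BGR2HSV);m=cv2.inRange(h,(50,100,40),(85,255,255));m[:, :230]=0;m[:,400:]=0
    n,l,st,ce=cv2.connectedComponentsWithStats(m);k=1+np.argmax(st[1:,4]);return ce[k],st[k]
s0=pickle.load(open("side0.pkl","rb"))
u,_=lens(s0["pixels"]);print("rack lens",u,at_z(s0,u,.012+.070), "vs tool at grasp .4381 .2975")
for f in ("side3.pkl","side5.pkl"):
    c,st=pickle.load(open(f,"rb"));u,k=lens(c["pixels"]);z=st["tool_pos"][2]-.056+.070
    print(f,u,k,at_z(c,u,z),st["tool_pos"])
b=s0["pixels"];h=cv2.cvtColor(b,cv2.COLOR_BGR2HSV)
m=np.zeros((480,640),np.uint8);m[160:205,295:355]=cv2.inRange(h[160:205,295:355],(12,80,60),(35,255,255))
n,l,st,ce=cv2.connectedComponentsWithStats(m)
for i in range(1,n): print(st[i,4],ce[i],at_z(s0,ce[i],.044))
t=pickle.load(open("top0.pkl","rb"));print("mouth pred in side",proj(s0,[.4514,-.333,.044]))
E
python3 o.py
```

```text
8.9333 [ 0.45053884 -0.33389085  0.13912213] tooly yaw -12.190480172132478 z [ 0.00195094 -0.00169143 -0.99999667] q [-0.73  0.09  1.71  0.    1.33 -0.52] F [ 0.31905642  0.4058474  -0.44776622] [-0.07813826 -0.10480855  0.02064211] 0.028431696802690386 28.880184127483517
rack lens [265.73684211 371.73684211] [[0.43675511 0.30052862 0.082     ]] vs tool at grasp .4381 .2975
side3.pkl [257.50347222 298.88888889] [248 290  20  18 288] [[0.43735215 0.29983796 0.21411851]] [0.43903659 0.29794432 0.20011851]
side5.pkl [323.97435897 134.84615385] [320 132   9   6  39] [[ 0.45100072 -0.33239713  0.15312213]] [ 0.45053884 -0.33389085  0.13912213]
30 [350.7 161.3] [[ 0.39192657 -0.42709488  0.044     ]]
13 [328.38461538 171.15384615] [[ 0.44286865 -0.36150921  0.044     ]]
48 [323.04166667 178.79166667] [[ 0.45038113 -0.31865672  0.044     ]]
mouth pred in side [[323.47303567 176.08219981]]
```

>>> play_rows:
  deltas: [1.1,0.7,0,0,10,0,0,12,0,10,0,0,12,0,10,0,0,8,0,10,0,0,4,0,10,0,0,0,0,10,0,0,0,0,10,0,0,0,0,10,0,0,0,0,10]

```text
t: 9.73
tool_pos: [0.4506, -0.3325, 0.1012]
orientation: [-2.445, -1.972, -0.0]
force: [0.4, 0.1, -1.4]
opening: 0.0285
gripper_force: 28.9
```

>>> play_rows:
  deltas: [0,0,2,0,10,0,0,2,0,10,0,0,0,0,10,0,0,0,0,10]

```text
t: 10.07
tool_pos: [0.4506, -0.3327, 0.0973]
orientation: [2.445, 1.972, -0.0]
force: [1.2, -1.1, -1.4]
opening: 0.0287
gripper_force: 28.8
```

>>> play_rows:
  deltas: [0,0,2,0,10,0,0,2,0,10,0,0,0,0,10,0,0,0,0,10]

```text
t: 10.4
tool_pos: [0.4506, -0.3326, 0.0932]
orientation: [-2.445, -1.972, 0.0]
force: [-0.3, -1.6, -2.6]
opening: 0.0285
gripper_force: 28.8
```

It has entered the slot with no contact. I carry on down.

>>> play_rows:
  deltas: [0,0,2,0,10,0,0,2,0,10,0,0,2,0,10,0,0,0,0,10,0,0,0,0,10]

```text
t: 10.82
tool_pos: [0.4505, -0.3325, 0.0871]
orientation: [-2.445, -1.972, 0.0]
force: [-0.4, -2.6, -2.4]
opening: 0.0283
gripper_force: 28.8
```

>>> play_rows:
  deltas: [0,0,2,0,10,0,0,2,0,10,0,0,0,0,10,0,0,0,0,10]
  newtons: 40

```text
t: 11.15
tool_pos: [0.4508, -0.3326, 0.0836]
orientation: [2.445, 1.972, 0.0]
force: [-1.1, -2.6, 2.1]
opening: 0.0284
gripper_force: 38.6
```

>>> play_rows:
  deltas: [-0.8,0,1,0,10,0,0,2,0,10,0,0,1,0,10,0,0,0,0,10,0,0,0,0,10]

```text
t: 11.57
tool_pos: [0.4507, -0.3331, 0.0795]
orientation: [-2.445, -1.972, -0.001]
force: [-0.5, 0.4, 4.5]
opening: 0.0285
gripper_force: 38.6
```

>>> play_rows:
  deltas: [0,0,1,0,10,0,0,1,0,10,0,0,1,0,10,0,0,0,0,10,0,0,0,0,10]

```text
t: 11.98
tool_pos: [0.4506, -0.3332, 0.0765]
orientation: [-2.445, -1.972, -0.0]
force: [0.1, 2.6, 5.6]
opening: 0.0284
gripper_force: 38.6
```

>>> play_rows:
  deltas: [0.4,0,1,0,10,0,0,0,0,10,0,0,0,0,10]

```text
t: 12.23
tool_pos: [0.4507, -0.3331, 0.076]
orientation: [2.445, 1.972, -0.0]
force: [-1.8, 2.4, 9.2]
opening: 0.028
gripper_force: 38.6
```

>>> play_rows:
  deltas: [0,0,1,0,10,0,0,0,0,10,0,0,0,0,10]

```text
t: 12.48
tool_pos: [0.4508, -0.3331, 0.076]
orientation: [2.445, 1.972, -0.0]
force: [-5.3, 4.3, 17.0]
opening: 0.0281
gripper_force: 38.6
```

Collar seated at TCP z 0.076 (17 N). Now twisting clockwise with a firmer grip.

>>> play_rows:
  deltas: [0.3,-0.4,-0.2,0,10,0,0,0,4,10,0,0,0,5,10,0,0,0,5,10,0,0,0,5,10,0,0,0,5,10,0,0,0,0,10,0,0,0,0,10]
  newtons: 58

```text
t: 13.15
tool_pos: [0.4506, -0.3336, 0.076]
orientation: [2.8, 1.419, -0.0]
force: [-3.2, -0.1, 12.4]
opening: 0.0284
gripper_force: 56.2
```

```bash
python3 look.py 6
```

```text
13.15 [ 0.45063322 -0.33358547  0.07603885] tooly yaw -36.26151475755765 z [ 9.61798340e-04 -1.97632931e-03 -9.99997585e-01] q [-0.73  0.16  1.76 -0.    1.22 -0.09] F [-3.15120285 -0.13724989 12.43481494] [0.15883735 0.60628893 0.05143259] 0.028432363165641652 56.23344404390082
```

>>> play_rows:
  deltas: [0,0,0,5,10,0,0,0,5,10,0,0,0,5,10,0,0,0,5,10,0,0,0,5,10,0,0,0,5,10,0,0,0,0,10,0,0,0,0,10]

```text
t: 13.82
tool_pos: [0.45, -0.3334, 0.076]
orientation: [3.073, 0.646, -0.001]
force: [-6.8, 1.2, 15.2]
opening: 0.0282
gripper_force: 56.3
```

>>> play_rows:
  deltas: [0,0,0,5,10,0,0,0,5,10,0,0,0,5,10,0,0,0,5,10,0,0,0,5,10,0,0,0,5,10,0,0,0,0,10,0,0,0,0,10]

```text
t: 14.48
tool_pos: [0.4496, -0.333, 0.0761]
orientation: [3.136, -0.171, -0.002]
force: [-8.6, 3.2, 18.6]
opening: 0.0279
gripper_force: 56.3
```

```bash
python3 look.py 7
```

```text
14.4833 [ 0.44962735 -0.33296516  0.07606227] tooly yaw -96.25398696382108 z [-1.34703495e-03 -5.62063121e-04 -9.99998935e-01] q [-0.73  0.16  1.76 -0.    1.22  0.95] F [-8.61264925  3.21096474 18.61511356] [0.81677676 1.77534374 0.0880986 ] 0.027878446266153205 56.322559516411275
```

>>> play_rows:
  deltas: [-0.8,-0.3,0,2,10,0,0,0,2,10,0,0,0,2,10,0,0,0,0,10,0,0,0,0,10]

```text
t: 14.9
tool_pos: [0.4492, -0.3327, 0.076]
orientation: [3.123, -0.334, -0.001]
force: [-6.4, 3.1, 16.1]
opening: 0.028
gripper_force: 56.4
```

```bash
python3 look.py 8 side; python3 - <<'E'
import cv2,numpy as np
a=cv2.imread('pics/side8.png');cv2.imwrite('pics/c8.png',cv2.resize(a[90:210,265:385],(600,600),interpolation=2))
E
```

```text
14.9 [ 0.44924673 -0.33267804  0.07601512] tooly yaw -102.22785517647641 z [-5.07883633e-04 -8.98341661e-04 -9.99999468e-01] q [-0.73  0.16  1.76 -0.    1.22  1.06] F [-6.44077172  3.07299287 16.08813573] [0.6935239  1.3158238  0.10824101] 0.027953613335175997 56.41116365790367
```

View pics/c8.png

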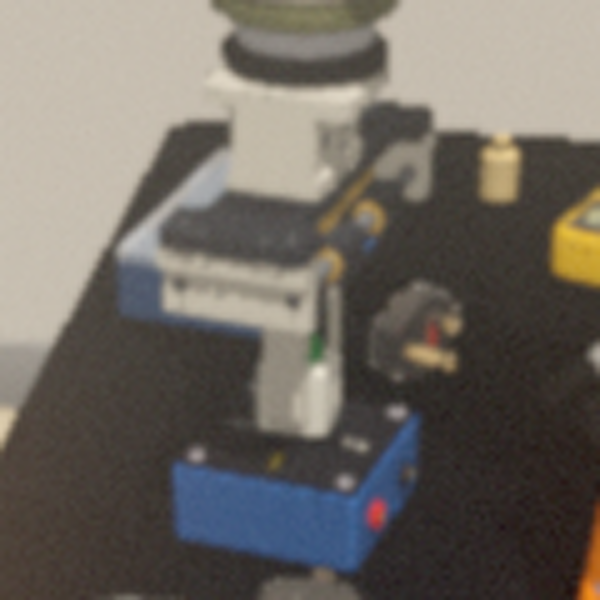

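The lamp is collar-down on the box and about 90° turned (lamp at crop (318,400)). I keep turning until the torque shows the stop.

>>> play_rows:
  deltas: [-0.4,-0.2,0,2,10,0,0,0,2,10,0,0,0,0,10,0,0,0,0,10]

```text
t: 15.28
tool_pos: [0.4491, -0.3325, 0.076]
orientation: [3.109, -0.443, 0.0]
force: [-6.5, 2.5, 15.6]
opening: 0.0287
gripper_force: 56.4
```

```bash
python3 look.py 9
```

```text
15.2833 [ 0.44907275 -0.33250836  0.07603582] tooly yaw -106.229954113551 z [-8.63795762e-05 -1.15715228e-03 -9.99999327e-01] q [-0.73  0.16  1.76 -0.    1.22  1.13] F [-6.45564435  2.5413801  15.61275374] [0.55907331 1.08986823 0.10044317] 0.02871401578241192 56.40149908605963
```

>>> play_rows:
  deltas: [0,0,0,2,10,0,0,0,0,10,0,0,0,0,10]

```text
t: 15.53
tool_pos: [0.4491, -0.3325, 0.076]
orientation: [3.101, -0.497, 0.0]
force: [-7.6, 2.5, 16.5]
opening: 0.0283
gripper_force: 56.4
```

```bash
python3 look.py 10
```

```text
15.5333 [ 0.44905888 -0.33247318  0.07603043] tooly yaw -108.22950256576674 z [-1.41815405e-04 -1.04958412e-03 -9.99999439e-01] q [-0.73  0.16  1.76 -0.    1.22  1.16] F [-7.6002925   2.51149573 16.52637974] [0.63307245 1.19059041 0.15733576] 0.028261358110924045 56.438690749928355
```

>>> play_rows:
  deltas: [0,0,0,3,10,0,0,0,0,10,0,0,0,0,10]

```text
t: 15.78
tool_pos: [0.4491, -0.3324, 0.076]
orientation: [3.087, -0.578, -0.0]
force: [-6.2, 3.7, 16.8]
opening: 0.0283
gripper_force: 56.6
```

```bash
python3 look.py 11
```

```text
15.7833 [ 0.44905239 -0.33238675  0.07604616] tooly yaw -111.2269250279312 z [-2.31336960e-04 -9.48859361e-04 -9.99999523e-01] q [-0.73  0.16  1.76 -0.    1.22  1.21] F [-6.19365965  3.66181053 16.81104031] [0.67220807 1.16436394 0.22123312] 0.028250954056742154 56.58376438077539
```

>>> play_rows:
  deltas: [0,0,0,2,10,0,0,0,0,10,0,0,0,0,10]

```text
t: 16.03
tool_pos: [0.449, -0.3323, 0.076]
orientation: [3.077, -0.631, -0.0]
force: [-5.9, 3.8, 15.9]
opening: 0.0281
gripper_force: 57.2
```

```bash
python3 look.py 12
```

```text
16.0333 [ 0.4490176  -0.33230189  0.07602522] tooly yaw -113.1927359900361 z [-4.08516929e-04 -8.86306535e-04 -9.99999524e-01] q [-0.73  0.16  1.76 -0.    1.22  1.25] F [-5.85671313  3.7894991  15.90347882] [0.75154696 1.21104819 0.43981126] 0.028128441591779234 57.22128701861948
```

The torque has risen to 0.44 N m, which is the stop. I hold for a moment and check.

>>> play_rows:
  deltas: [0,0,0,0.5,10,0,0,0,0,10,0,0,0,0,10,0,0,0,0,10,0,0,0,0,10,0,0,0,0,10]

```text
t: 16.53
tool_pos: [0.449, -0.3323, 0.076]
orientation: [3.074, -0.644, -0.0]
force: [-5.6, 3.8, 15.9]
opening: 0.0285
gripper_force: 57.5
```

```bash
python3 look.py 13 side; python3 - <<'E'
import cv2,numpy as np
a=cv2.imread('pics/side13.png');cv2.imwrite('pics/c13.png',cv2.resize(a[140:210,290:360],(600,600),interpolation=2))
E
```

```text
16.5333 [ 0.44902521 -0.33229817  0.07603706] tooly yaw -113.67792106537132 z [-4.08946969e-04 -9.04908930e-04 -9.99999507e-01] q [-0.73  0.16  1.76 -0.    1.22  1.26] F [-5.58070874  3.78756095 15.93242196] [0.75962178 1.22342461 0.57858901] 0.028531713399047854 57.466496215201914
```

View pics/c13.png

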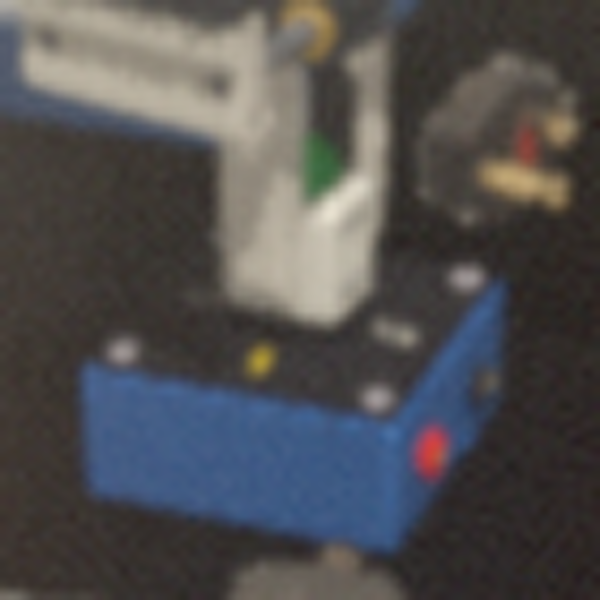

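The lamp (crop (330,260)) is seated on the box, turned to the stop, and holding steadily with 16 N down and 0.58 N m of torque. I hand it in.

```bash
python3 -c "
from plant import robot
print(robot.close_job())"
```

```text
the job is handed in; nothing more can be done
None
```

The green lamp is in the blue test box, collar down and turned clockwise to the stop. I handed the job in at about 16.5 s with the arm still gripping and holding it there; the system gave no verdict.

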